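# Snap the covers onto the cable channel

## Robot

A 7-joint arm with a two-finger parallel gripper is mounted at the origin on a cart in front of the work surface, level with it; the furniture and walls round the work are solid. World frame = base frame: x ahead of the robot, y to its left, z up, the work surface at z = 0. Lengths are in m, angles in rad, forces in N, time in s.
With the tool pointing down it reaches from about 0.425 to 0.925 m from the base axis. Payload 6.8 kg.
Tool frame: the origin (TCP) lies on the mounting face of the last link; the fingertips stand 173 mm ahead of it and the grasp point (between the pads) lies 155 mm ahead of it; z points along the fingers, y is the line along which they close (so a half turn about z gives the same grasp; the last joint's range is limited). The gripper opens to 85 mm and grips with 20 to 120 N. Pads are 22 mm wide; open, the fingers measure 114 mm over their backs; the gripper's body (76 mm by 85 mm) begins 54 mm behind the grasp point. The pads swing forward as they close: fully open they stand 13 mm farther back than shut.
Start: joints at [-1.425, 0.477, 0.022, 1.555, -0.011, 1.109, -0.083], TCP at [0.169, 0.653, 0.405] pointing down, gripper open.
Joint ranges: [-2.96, 2.96], [-0.34, 2.1], [-1.41, 1.46], [0.24, 2.44], [-1.37, 4.51], [0.17, 1.92], [-2.96, 2.96]. Speed limits (rad/s): [2.39, 2.39, 3.14, 3.14, 3.14, 3.14, 3.14].

## Interface

Orientations are given as a unit quaternion [w, x, y, z].
In Python, from station import bot gives the robot as it stands. The module is installed in compiled form; this text tells all that it offers.
- The arm moves only by the shell command python3 -m pendant 'ROWS' [FORCE]. ROWS is JSON, a list of rows, each a list of 5 numbers: the finger opening in m, from 0 to 0.0854, then the shift along the tool's x, y, z in m, then the turn about the tool's z in degrees. In form: [[jaw, x, y, z, yaw], ...]. A call has 1 to 12 rows; each row shifts and turns the commanded pose from where the row before left it, along the tool's axes as they then stand; what a row does not reach is not made up. A row lasts 1/12 s, in which the tool goes at most 41.7 mm and 7.16 degrees, less where a joint would pass 70% of its speed; a pose out of reach is approached as far as the arm can. A call with a gripper value outside its range is refused whole. The fingers move at their own pace and stop on an object; FORCE is the grip in N (left out, the last holds). Time passes only in rows, so rows that do not move let the fingers close. It gives the time, the measured TCP pose, the force, the opening and the grip force at its end, in the units of the state.
- bot.get_obs(): the state, without advancing time (a new reading comes with each control period).
- bot.read_camera(name): name is "scene" or "top"; returns (picture, depth): 384x512x3 uint8, blue, green, red; 384x512 float32, m along the optical axis (not along the pixel's ray), 0 where there is no reading.
- bot.camera_model(name): a dict with "intrinsics" (3x3 intrinsics, pixels), "R" (3x3) and "t" (3): a world point X has camera coordinates R X + t. Camera axes: x right, y down, z forward; pixel columns grow to the right and rows downward; lengths in m; the calibration is good to about 2 mm. A picture is of the moment at which its call begins. camera_model takes no time and is no camera call.
- bot.hand_in(): hands the job in; it is judged then, once.
Trained networks look in the newest picture that a camera, given by its name, has taken for a name from the list of things; names that differ only in an ending like _2 or _b are one class to them, and where a whole thing is asked for, a point or a joint stands for the part that bears it (a point fixed in the world has none). Each returns a list of dicts, best first, with "score" (0 to 1); they miss things now and then, are a little off and sometimes report something else, mostly with a low value. They report only what shows in the picture. A call takes as long as a camera call.
- bot.boxes_of(name, camera): "at" ([column, row] in pixels, amid what is visible of it).
- bot.trace(name, camera): "mask" (384x512 bool, what is visible of it) and "at" ([column, row] in pixels, amid what is visible of it).
- bot.pinpoint(name, camera): "at" ([column, row] in pixels: a listed point, or the origin of a listed thing).
The state is a dict: "t": time; "q": joint angles; "joint_vel": joint speeds; "joint_torque": joint torques, N m; "eef_pos": TCP position; "tool_rot": TCP orientation; "contact_force": force on the tool from outside, world axes, zero at the start; "torque": the same for the moment, N m; "gripper_width": opening from 0.0 (shut) to 1.0 (fully open); "grasp_force": force on a finger pad.
Only numpy, scipy, OpenCV 4.12 (cv2) and the standard library are available. Lean on these libraries where they do the work, as an engineer would, in place of code of your own. Each camera call takes 0.05 s, during which the arm holds its last target. There are 200 camera calls.

## Task

Lift the lid of the grey parts case right back until it rests open on its stop, then take out every white cover and press each one straight down into a bay of its own on the aluminium cable channel, until the hooks at both ends have clicked over its plate and it lies flat on the ledges. With all of them fitted, shut the case's lid again, and leave the other things on the desk where they are.

Things in the scene. Friction and masses are not known exactly. Their poses are not given: they have to be found in the camera images.
- channel: aluminium cable channel fixed to the desk, 150 x 260 x 40 mm, three equal open bays side by side along its y; origin under its centre, z up. Two ledges along y, tops 32 mm above the desk; four low cross walls, 8 mm thick, 84 mm apart, tops 40 mm above the desk, leave 76 mm of width in y for a cover in each bay
- bay_0 (a point): centre of the first (+y) bay at the height of the ledges on which a cover rests, 32 mm above the desk; axes as the channel's: a fitted cover lies with its length along this x and its underside centre on this point (it has about 1.5 mm of play either way in x, 5 mm in y)
- bay_1 (a point): centre of the middle bay at the height of the ledges on which a cover rests, 32 mm above the desk; axes as the channel's: a fitted cover lies with its length along this x and its underside centre on this point (it has about 1.5 mm of play either way in x, 5 mm in y)
- bay_2 (a point): centre of the last (-y) bay at the height of the ledges on which a cover rests, 32 mm above the desk; axes as the channel's: a fitted cover lies with its length along this x and its underside centre on this point (it has about 1.5 mm of play either way in x, 5 mm in y)
- hook_0_near (a joint): black springy snap hook, 26 mm wide, at the -x end of bay_0, top 55 mm above the desk: 0 = upright at rest, grows (rad) as it bends outward. Its sloped nose, met 22 mm above the seat at most, spreads when a cover is pressed down (10 to 15 N for the pair), then springs back to 0, reaching 3 mm over the end of the cover's plate and 1 mm above it
- hook_0_far (a joint): black springy snap hook, 26 mm wide, at the +x end of bay_0, top 55 mm above the desk: 0 = upright at rest, grows (rad) as it bends outward. Its sloped nose, met 22 mm above the seat at most, spreads when a cover is pressed down (10 to 15 N for the pair), then springs back to 0, reaching 3 mm over the end of the cover's plate and 1 mm above it
- hook_1_near (a joint): black springy snap hook, 26 mm wide, at the -x end of bay_1, top 55 mm above the desk: 0 = upright at rest, grows (rad) as it bends outward. Its sloped nose, met 22 mm above the seat at most, spreads when a cover is pressed down (10 to 15 N for the pair), then springs back to 0, reaching 3 mm over the end of the cover's plate and 1 mm above it
- hook_1_far (a joint): black springy snap hook, 26 mm wide, at the +x end of bay_1, top 55 mm above the desk: 0 = upright at rest, grows (rad) as it bends outward. Its sloped nose, met 22 mm above the seat at most, spreads when a cover is pressed down (10 to 15 N for the pair), then springs back to 0, reaching 3 mm over the end of the cover's plate and 1 mm above it
- hook_2_near (a joint): black springy snap hook, 26 mm wide, at the -x end of bay_2, top 55 mm above the desk: 0 = upright at rest, grows (rad) as it bends outward. Its sloped nose, met 22 mm above the seat at most, spreads when a cover is pressed down (10 to 15 N for the pair), then springs back to 0, reaching 3 mm over the end of the cover's plate and 1 mm above it
- hook_2_far (a joint): black springy snap hook, 26 mm wide, at the +x end of bay_2, top 55 mm above the desk: 0 = upright at rest, grows (rad) as it bends outward. Its sloped nose, met 22 mm above the seat at most, spreads when a cover is pressed down (10 to 15 N for the pair), then springs back to 0, reaching 3 mm over the end of the cover's plate and 1 mm above it
- case: shallow grey parts case fixed to the desk, outside 160 x 290 x 52 mm without the lid, walls and floor 5 mm; origin under its centre, z up; it holds the covers flat on its floor; the lid is hinged along its +x rim
- case_lid (a joint): hinge of the case's lid (a plate 6 mm thick, 0.22 kg): 0 = shut on the rim, 1.745 rad = resting open on its stop, a little past upright; damped, so that released it sinks slowly shut from below about 1.5 rad, and slowly back onto the stop from beyond about 1.6
- lid_handle (a point): middle of the lid's handle: a 10 mm round bar 110 mm long along the lid's y, held by two stalks 41 mm clear of the lid's free edge (41 mm in front of the case when shut, 55 mm above the desk), 201 mm from the hinge line. It can be pinched from above across x and followed round the hinge with the fingers kept pointing down
- lid_hinge (a point): middle of the lid's hinge line, which runs along the case's y on the +x rim, 52 mm above the desk
- cover_0: one of up to three identical white covers (absent ones read None): plate 110 (x) x 66 (y) x 6 mm with a grip rib on top, 56 mm long (x), 16 mm thick (y), standing 30 mm above the plate (top 36 mm above the underside); 90 g; origin at the centre of the underside, z up; either way round will do
- cover_1: one of up to three identical white covers (absent ones read None): plate 110 (x) x 66 (y) x 6 mm with a grip rib on top, 56 mm long (x), 16 mm thick (y), standing 30 mm above the plate (top 36 mm above the underside); 90 g; origin at the centre of the underside, z up; either way round will do
- cover_2: one of up to three identical white covers (absent ones read None): plate 110 (x) x 66 (y) x 6 mm with a grip rib on top, 56 mm long (x), 16 mm thick (y), standing 30 mm above the plate (top 36 mm above the underside); 90 g; origin at the centre of the underside, z up; either way round will do
- label_box: bystander, to be left alone: small dark carton, 100 x 66 x 40 mm; origin at the centre of its underside
- tape_roll: bystander, to be left alone: roll of masking tape, 104 mm across, 25 mm high; origin at the centre of its underside
- staples_box: bystander, to be left alone: small red carton, 62 x 48 x 26 mm; origin at the centre of its underside
- marker: bystander, to be left alone: marker lying on its side, 136 mm long; origin at the centre of its underside
- stapler: bystander, to be left alone: black stapler, 150 mm long; origin at the centre of its underside

How it is judged:
By the outcome, as a careful person would: the job done as asked, in the order asked, and still so for the second after the job is handed in, with the robot touching nothing.
Of cover_0, cover_1, cover_2 only 2 to 3 are there at a start; the rules pass over those that are not, and their reading is None.
At some moment in a run one of cover_0, cover_1, cover_2 may be knocked a few centimetres aside while the robot is not near it.
Once in a run the grip may slacken for a moment while it holds something.
It also fails if it takes over 210 s, if anything falls off the work surface, if the arm or the gripper's body presses on something with over 40 N, if the wrist force passes 120 N, or if a joint passes its speed limit or range.

## Working session

There is one attempt and no reset: what is moved stays moved. The work goes in short steps, Python scripts to look and compute and a shell command to move; the robot and the scene stay as the last step left them, time stands still between calls to the robot, and variables do not carry over. Pictures are saved under pics/ and viewed, at most 14 in all, crops included, and the job is handed in when it is done.

```bash
mkdir -p pics; cat > h.py <<'E'
from station import bot
import numpy as np, cv2
from scipy.spatial.transform import Rotation as Ro
def snap(cam,fn=None):
    im,d=bot.read_camera(cam)
    if fn: cv2.imwrite('pics/'+fn,im)
    return im,d,bot.camera_model(cam)
def world(cm,d):
    K,R,t=[np.array(cm[k],float) for k in('intrinsics','R','t')]
    v,u=np.mgrid[:d.shape[0],:d.shape[1]]
    c=np.stack([(u-K[0,2])/K[0,0]*d,(v-K[1,2])/K[1,1]*d,d],-1)
    w=(c-t)@R; w[d<=0]=np.nan
    return w
def ray(cm,uv,z):
    K,R,t=[np.array(cm[k],float) for k in('intrinsics','R','t')]
    d=R.T@np.array([(uv[0]-K[0,2])/K[0,0],(uv[1]-K[1,2])/K[1,1],1]); o=-R.T@t
    return o+d*(z-o[2])/d[2]
def st():
    o=bot.get_obs(); q=np.array(o['tool_rot']); M=Ro.from_quat(np.r_[q[1:],q[0]]).as_matrix()
    return o,np.array(o['eef_pos']),M
E
python3 - <<'E'
from h import *
o,p,M=st(); print(o['t'],p,M.round(3),o['gripper_width'])
for c in('top','scene'):
    im,d,cm=snap(c,c+'0.png'); np.savez(c+'0.npz',d=d)
    print(c,'pos',-np.array(cm['R']).T@cm['t'])
    for n,z in(('lid_handle',.055),('lid_hinge',.052),('bay_0',.032),('bay_1',.032),('bay_2',.032),('channel',0),('case',0)):
        r=bot.pinpoint(n,c)
        for e in r[:2]: print(n,np.round(e['at'],1),round(e['score'],2),ray(cm,e['at'],z).round(4))
E
```

```text
0.0 [0.16936964 0.65310743 0.40370109] [[-0.968  0.251 -0.   ]
 [ 0.251  0.968 -0.002]
 [-0.    -0.002 -1.   ]] 0.9987012817797329
top pos [ 0.30985254 -0.01474971  1.61447631]
lid_handle [314.6 206.7] 0.84 [ 0.4613 -0.215   0.055 ]
lid_handle [316.2 179.7] 0.69 [ 0.557 -0.222  0.055]
lid_hinge [313.4 156. ] 0.97 [ 0.6429 -0.2136  0.052 ]
lid_hinge [173.4 175.5] 0.72 [0.5708 0.2844 0.052 ]
bay_0 [195.7 174.9] 0.58 [0.5766 0.2079 0.032 ]
bay_0 [171.2 174.7] 0.57 [0.577  0.2963 0.032 ]
bay_1 [195.7 174.9] 0.58 [0.5766 0.2079 0.032 ]
bay_1 [171.2 174.7] 0.57 [0.577  0.2963 0.032 ]
bay_2 [195.7 174.9] 0.58 [0.5766 0.2079 0.032 ]
bay_2 [171.2 174.7] 0.57 [0.577  0.2963 0.032 ]
channel [200.9 176.2] 0.64 [0.5772 0.1931 0.    ]
case [312.7 176.8] 0.81 [ 0.5764 -0.2167  0.    ]
scene pos [ 0.13024649 -0.63415782  0.97877082]
lid_handle [277.7 263.3] 0.92 [ 0.4497 -0.2116  0.055 ]
lid_hinge [346.2 231.8] 0.89 [ 0.6677 -0.2264  0.052 ]
bay_0 [242.4 155.4] 0.97 [0.5796 0.2001 0.032 ]
bay_0 [255.2 170.8] 0.76 [0.58   0.1184 0.032 ]
bay_1 [242.4 155.4] 0.97 [0.5796 0.2001 0.032 ]
bay_1 [255.2 170.8] 0.76 [0.58   0.1184 0.032 ]
bay_2 [242.4 155.4] 0.97 [0.5796 0.2001 0.032 ]
bay_2 [255.2 170.8] 0.76 [0.58   0.1184 0.032 ]
channel [239.2 161.7] 0.93 [ 0.5706  0.2078 -0.    ]
channel [281.6 262.3] 0.19 [ 0.4796 -0.1895  0.    ]
case [315.3 254.4] 0.69 [ 0.5745 -0.2178  0.    ]
```

View pics/top0.png

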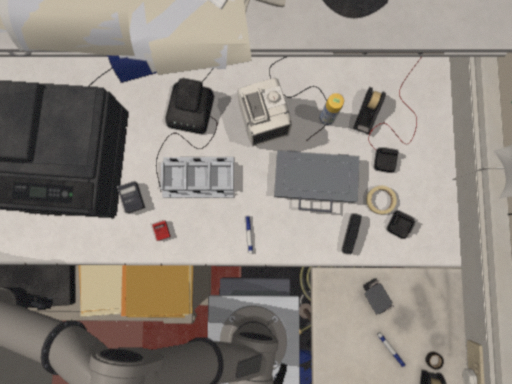

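View pics/scene0.png

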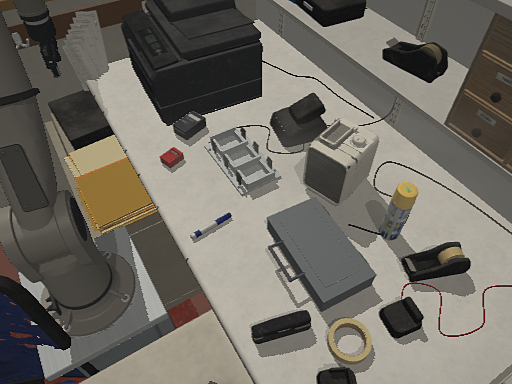

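```bash
python3 - <<'E'
from h import *
w=world(bot.camera_model('top'),np.load('top0.npz')['d'])
np.set_printoptions(linewidth=250,suppress=True)
X,Y,Z=w[...,0],w[...,1],w[...,2]
print(np.nanmedian(Z[300:340,200:300]))
def rect(m,l):
    p=w[m][:,:2]; r=cv2.minAreaRect((p*1000).astype(np.float32)); print(l,m.sum(),np.round(r,1) if 0 else r)
win=(X>.45)&(X<.72)&(Y<-.02)&(Y>-.4)&(Z>.04)&(Z<.075); 
n,lab,s,_=cv2.connectedComponentsWithStats(win.astype(np.uint8))
for i in range(1,n):
    if s[i,4]>30: rect(lab==i,'case')
win=(X>.4)&(X<.75)&(Y>.0)&(Y<.4)&(Z>.022)&(Z<.075)
n,lab,s,_=cv2.connectedComponentsWithStats(win.astype(np.uint8))
for i in range(1,n):
    if s[i,4]>30: rect(lab==i,'chan')
E
```

```text
0.005848226346539852
case 45 ((709.9583129882812, -57.02428436279297), (5.305850028991699, 71.6595458984375), 17.66594696044922)
case 3906 ((552.069091796875, -221.81581115722656), (292.27398681640625, 209.47311401367188), 86.1648941040039)
chan 75 ((743.2893676757812, 216.83880615234375), (13.24621868133545, 78.51435852050781), 0.07145515829324722)
chan 865 ((569.8953247070312, 203.7686004638672), (110.95372009277344, 260.5552062988281), 0.11323902755975723)
```

The top view shows the lidded case at about (318,176), its handle at (318,208) and the empty channel at (198,176). The scene view agrees, with the stapler, tape roll and marker nearby but clear. I'll swing over at a small radius, with the jaw half closed for the handle.

```bash
python3 -m pendant '[[0.035,0,-0.04,-0.01,0],[0.035,0,-0.04,-0.01,0],[0.035,0,-0.04,-0.01,0],[0.035,0,-0.04,-0.01,0],[0.035,-0.041,-0.0017,0,4.6],[0.035,-0.041,-0.0017,0,4.6],[0.035,-0.041,-0.0017,0,4.6],[0.035,-0.041,-0.0017,0,4.6],[0.035,-0.041,-0.0017,0,4.6],[0.035,-0.041,-0.0017,0,4.6],[0.035,-0.041,-0.0017,0,4.6]]' 30
python3 -m pendant '[[0.035,-0.041,-0.0017,0,4.6],[0.035,-0.041,-0.0017,0,4.6],[0.035,-0.041,-0.0017,0,4.6],[0.035,-0.041,-0.0017,0,4.6],[0.035,-0.041,-0.0017,0,4.6],[0.035,-0.041,-0.0017,0,4.6],[0.035,-0.041,-0.0017,0,4.6],[0.035,-0.041,-0.0017,0,4.6],[0.035,-0.041,-0.0017,0,4.6],[0.035,-0.041,-0.0017,0,4.6],[0.035,-0.041,-0.0017,0,4.6]]'
cat >> h.py <<'E'
def goto(x,y,z,ang):
    """gap from the current tool to grasp point x,y,z and tool-y world angle (deg, mod 180)"""
    o,p,M=st(); d=M.T@(np.array([x,y,z])+[0,0,.155]-p)
    a=np.degrees(np.arctan2(M[1,1],M[0,1])); turn=-((ang-a+90)%180-90)
    print('t',round(o['t'],2),'grasp',(p-[0,0,.155]).round(4),'ang',round(a,1),'q7',round(o['q'][6],2),'| shift mm',(d*1000).round(1),'turn',round(turn,2),'w',round(o['gripper_width']*85.4,1),'F',np.round(o['contact_force'],1),'gf',round(o['grasp_force'],1))
E
python3 - <<'E'
from h import *
goto(.4545,-.2153,.055,-3.84)
# refine case outline with intensity edges of the top picture
im=cv2.imread('pics/top0.png'); w=world(bot.camera_model('top'),np.load('top0.npz')['d'])
cm=bot.camera_model('top')
snap('scene');
for n in('lid_handle','case_lid'):
    for e in bot.trace(n,'scene')[:1]: print(n,e['score'],e['mask'].sum(),e['at'])
snap('top')
r=bot.trace('case','top')[0]; m=r['mask']; vu=np.argwhere(m)
P=np.array([ray(cm,(u,v),.055)[:2] for v,u in vu]); print(r['score'],cv2.minAreaRect((P*1000).astype(np.float32)))
g=cv2.cvtColor(im,6); cv2.imwrite('pics/c.png',cv2.resize(im[140:225,260:375],None,fx=6,fy=6,interpolation=cv2.INTER_CUBIC))
E
```

```text
t: 1.72
eef_pos: [0.3746, 0.3524, 0.4451]
tool_rot: [0.0, 0.398, 0.917, 0.001]
contact_force: [0.6, 0.3, 0.5]
gripper_width: 0.411
grasp_force: 0.0
t: 2.63
eef_pos: [0.5073, -0.0641, 0.4451]
tool_rot: [0.0, 0.752, 0.659, 0.0]
contact_force: [0.0, -0.3, -0.0]
gripper_width: 0.407
grasp_force: 0.0
t 2.63 grasp [ 0.5073 -0.0641  0.2901] ang -7.6 q7 0.02 | shift mm [-156.9  -32.8  235. ] turn -3.72 w 34.8 F [ 0.  -0.3 -0. ] gf 0.0
lid_handle 0.81 6009 [321.1, 250.3]
case_lid 0.67 5858 [319.8, 247.9]
0.68 ((549.0906372070312, -260.56451416015625), (215.6090087890625, 208.87660217285156), 87.1556625366211)
```

View pics/c.png

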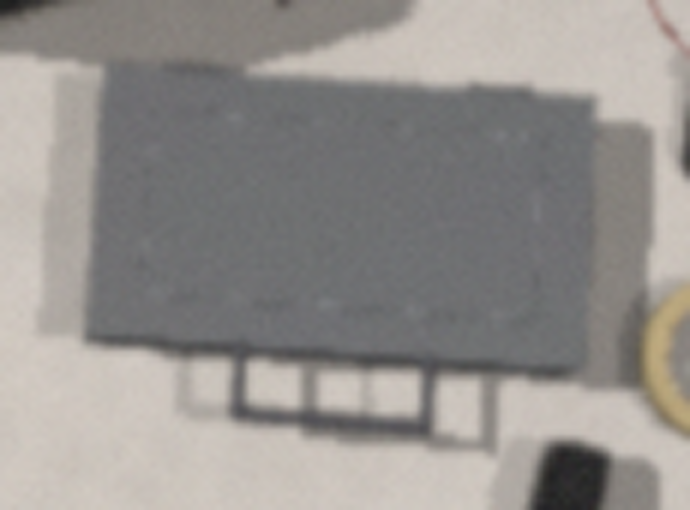

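The crop shows the lid's corners at crop pixels (105,66), (596,97), (583,368) and (87,338), and the handle bar running from (235,415) to (430,430).

```bash
python3 - <<'E'
from h import *
cm=bot.camera_model('top')
f=lambda c,z: ray(cm,((c[0]+.5)/6-.5+260,(c[1]+.5)/6-.5+140),z)[:2]
C=[f(c,.058) for c in((105,66),(596,97),(583,368),(87,338))]
H=[f(c,.055) for c in((235,415),(430,430))]
print(np.round(C,4),np.mean(C,0),np.round(H,4),np.mean(H,0))
d=C[1]-C[0],C[2]-C[3],H[1]-H[0]
print([np.degrees(np.arctan2(v[0],-v[1])) for v in d],[np.linalg.norm(v) for v in d])
d=C[0]-C[3],C[1]-C[2]
print([np.degrees(np.arctan2(v[1],v[0])) for v in d],[np.linalg.norm(v) for v in d])
h=np.mean(H,0); goto(h[0],h[1],.055,-3.8)
E
```

```text
[[ 0.6609 -0.084 ]
 [ 0.643  -0.374 ]
 [ 0.4819 -0.3621]
 [ 0.4983 -0.0732]] [ 0.5710557 -0.2233224] [[ 0.4538 -0.1595]
 [ 0.4455 -0.2729]] [ 0.44967017 -0.21622634]
[np.float64(-3.5359481214857946), np.float64(-3.2566773374289624), np.float64(-4.169500455375792)] [np.float64(0.29051585213579467), np.float64(0.28939993841628875), np.float64(0.11368821463904644)]
[np.float64(-3.8292384317176724), np.float64(-4.2287697455106334)] [np.float64(0.16295897708182458), np.float64(0.16155806714378695)]
t 2.88 grasp [ 0.5073 -0.0617  0.2897] ang -7.3 q7 0.02 | shift mm [-160.8  -37.6  234.6] turn -3.5 w 35.1 F [-0.6 -0.4  0.6] gf 0.0
```

```bash
python3 -m pendant '[[0.035,-0.04,-0.0095,0,0],[0.035,-0.04,-0.0095,0,0],[0.035,-0.04,-0.0095,0,0],[0.035,-0.04,-0.0095,0,0],[0.035,0,0,0.02,-3.5],[0.035,0,0,0.04,0],[0.035,0,0,0.04,0],[0.035,0,0,0.04,0],[0.035,0,0,0.03,0],[0.035,0,0,0.02,0],[0.035,0,0,0,0],[0.035,0,0,0,0]]'
python3 -c "
from h import *
goto(.450,-.2155,.055,-3.7)"
```

```text
t: 3.88
eef_pos: [0.4497, -0.2148, 0.2542]
tool_rot: [-0.001, 0.73, 0.684, -0.0]
contact_force: [0.1, 0.8, 0.2]
gripper_width: 0.408
grasp_force: 0.0
t 3.88 grasp [ 0.4497 -0.2148  0.0992] ang -3.7 q7 0.67 | shift mm [-0.7  0.5 44.2] turn 0.01 w 34.9 F [0.1 0.8 0.2] gf 0.0
```

```bash
python3 -m pendant '[[0.035,0,0,0.02,0],[0.035,0,0,0.014,0],[0.035,0,0,0.01,0],[0.035,0,0,0,0],[0.035,0,0,0,0],[0.0,0,0,0,0],[0.0,0,0,0,0],[0.0,0,0,0,0],[0.0,0,0,0,0],[0.0,0,0,0,0],[0.0,0,0,0,0]]' 40
python3 - <<'E'
from h import *
goto(.450,-.2155,.055,-3.7)
# arc plan: tool y = case x; angle of handle about hinge
R=np.hypot(.201,.003); a0=np.arctan2(.003,.201)
th=np.linspace(0,1.745,17); a=a0+th; yy=-R*np.cos(a); zz=R*np.sin(a)
print(np.c_[np.degrees(th[1:]),np.diff(yy)*1000,-np.diff(zz)*1000].round(1))
E
```

```text
t: 4.8
eef_pos: [0.4506, -0.2162, 0.2118]
tool_rot: [0.002, 0.73, 0.683, 0.001]
contact_force: [4.7, 1.6, 6.3]
gripper_width: 0.097
grasp_force: 39.6
t 4.8 grasp [ 0.4506 -0.2162  0.0568] ang -3.8 q7 0.74 | shift mm [ 0.7 -0.7  1.8] turn -0.12 w 8.3 F [4.7 1.6 6.3] gf 39.6
[[  6.2   1.5 -21.9]
 [ 12.5   3.9 -21.6]
 [ 18.7   6.2 -21. ]
 [ 25.    8.5 -20.2]
 [ 31.2  10.6 -19.2]
 [ 37.5  12.6 -17.9]
 [ 43.7  14.5 -16.4]
 [ 50.   16.2 -14.7]
 [ 56.2  17.7 -12.9]
 [ 62.5  19.  -10.9]
 [ 68.7  20.1  -8.7]
 [ 75.   20.9  -6.5]
 [ 81.2  21.5  -4.2]
 [ 87.5  21.8  -1.8]
 [ 93.7  21.9   0.6]
 [100.   21.7   2.9]]
```

```bash
python3 -m pendant '[[0,0,0.0005,-0.011,0],[0,0,0.001,-0.011,0],[0,0,0.0017,-0.0108,0],[0,0,0.0022,-0.0108,0],[0,0,0.0028,-0.0105,0],[0,0,0.0034,-0.0105,0],[0,0,0.004,-0.0101,0],[0,0,0.0045,-0.0101,0],[0,0,0.005,-0.0096,0],[0,0,0.0056,-0.0096,0],[0,0,0.006,-0.009,0],[0,0,0.0066,-0.009,0]]' 40
python3 -c "
from h import *
goto(.450,-.2155,.055,-3.7)"
```

```text
t: 5.8
eef_pos: [0.4936, -0.2188, 0.333]
tool_rot: [0.002, 0.73, 0.683, 0.0]
contact_force: [10.9, -2.9, -12.6]
gripper_width: 0.099
grasp_force: 38.8
t 5.8 grasp [ 0.4936 -0.2188  0.178 ] ang -3.8 q7 0.57 | shift mm [  0.6 -44.1 122.8] turn -0.11 w 8.4 F [ 10.9  -2.9 -12.6] gf 38.8
```

```bash
python3 -m pendant '[[0,0,0.009,-0.0072,0],[0,0,0.0085,-0.0072,0],[0,0,0.0079,-0.0072,0],[0,0,0.0083,-0.0072,0],[0,0,0.0088,-0.0063,0],[0,0,0.0091,-0.0063,0],[0,0,0.0095,-0.0052,0],[0,0,0.0097,-0.0052,0],[0,0,0.01,-0.0042,0],[0,0,0.0102,-0.0042,0],[0,0,0.0105,-0.003,0],[0,0,0.0105,-0.003,0]]'
python3 -c "
from h import *
goto(.450,-.2155,.055,-3.7)"
```

```text
t: 6.8
eef_pos: [0.6037, -0.2269, 0.4022]
tool_rot: [-0.001, 0.731, 0.683, 0.001]
contact_force: [-6.5, 4.6, 21.7]
gripper_width: 0.098
grasp_force: 43.2
t 6.8 grasp [ 0.6037 -0.2269  0.2472] ang -3.9 q7 0.51 | shift mm [   0.6 -154.1  192.2] turn -0.18 w 8.3 F [-6.5  4.6 21.7] gf 43.2
```

```bash
python3 -m pendant '[[0,0,0.0105,-0.0037,0],[0,0,0.0107,-0.0035,0],[0,0,0.0107,-0.003,0],[0,0,0.0109,-0.001,0],[0,0,0.0109,-0.0008,0],[0,0,0.011,0.0,0],[0,0,0.011,0.0004,0],[0,0,0.0108,0.001,0],[0,0,0.0108,0.0017,0],[0,0,0.0055,0.0012,0],[0,0,0,0,0]]'
python3 -c "
from h import *
goto(.450,-.2155,.055,-3.7)"
```

```text
t: 7.72
eef_pos: [0.6963, -0.2346, 0.4057]
tool_rot: [-0.017, 0.732, 0.681, -0.009]
contact_force: [-55.7, 19.1, 34.5]
gripper_width: 0.097
grasp_force: 45.0
t 7.72 grasp [ 0.6963 -0.2346  0.2507] ang -4.2 q7 0.47 | shift mm [  -1.  -239.6  204.8] turn -0.49 w 8.3 F [-55.7  19.1  34.5] gf 45.0
```

```bash
python3 -m pendant '[[0,0,-0.004,0,0],[0,0,-0.003,-0.001,0],[0.03,0,-0.001,0,0],[0.03,0,0,0,0],[0.03,0,0,0,0],[0.03,0,0,0,0],[0.03,0,0,0,0]]'
python3 -c "
from h import *
goto(.450,-.2155,.055,-3.7)"
```

```text
t: 8.3
eef_pos: [0.6989, -0.2327, 0.4074]
tool_rot: [0.0, 0.73, 0.683, -0.0]
contact_force: [0.3, 0.4, -0.5]
gripper_width: 0.352
grasp_force: 0.0
t 8.3 grasp [ 0.6989 -0.2327  0.2524] ang -3.8 q7 0.48 | shift mm [   0.6 -249.5  197.4] turn -0.13 w 30.0 F [ 0.3  0.4 -0.5] gf 0.0
```

```bash
python3 -m pendant '[[0.03,0,0,-0.025,0],[0.03,0,0,-0.025,0],[0.04,0,-0.04,0,0],[0.045,0.01,-0.04,0,0],[0.045,0.03,-0.028,0,0],[0.045,0.04,-0.01,0,0],[0.045,0.04,-0.01,0,0],[0.045,0.04,-0.01,0,0],[0.045,0.04,0,0,0],[0.045,0.04,0,0,0],[0.045,0.04,0,0,0],[0.045,0.04,0,0,0]]'
python3 - <<'E'
from h import *
goto(.45,-.2155,.055,-3.7)
im,d,cm=snap('top','top1.png'); np.savez('top1.npz',d=d)
for e in bot.pinpoint('cover_0','top'): print(np.round(e['at'],1),round(e['score'],2),ray(cm,e['at'],.005).round(4))
for i,e in enumerate(bot.trace('cover_0','top')):
    P=np.array([ray(cm,(u,v),.011)[:2] for v,u in np.argwhere(e['mask'])])
    print(round(e['score'],2),e['mask'].sum(),cv2.minAreaRect((P*1000).astype(np.float32)))
snap('scene','scene1.png')
cv2.imwrite('pics/t1.png',cv2.resize(im[120:240,250:390],None,fx=5,fy=5,interpolation=cv2.INTER_CUBIC))
E
```

```text
t: 9.3
eef_pos: [0.5823, 0.0977, 0.458]
tool_rot: [0.0, 0.73, 0.683, 0.0]
contact_force: [0.2, -0.2, -0.4]
gripper_width: 0.525
grasp_force: 0.0
t 9.3 grasp [0.5823 0.0977 0.303 ] ang -3.8 q7 -0.12 | shift mm [-321.5 -111.2  247.8] turn -0.14 w 44.8 F [ 0.2 -0.2 -0.4] gf 0.0
[293.6 174.5] 0.61 [ 0.5838 -0.1465  0.005 ]
[316.5 176.8] 0.57 [ 0.5756 -0.2299  0.005 ]
0.83 504 ((576.1177978515625, -220.58734130859375), (64.98717498779297, 107.06243133544922), 81.08539581298828)
0.59 508 ((585.3111572265625, -135.07846069335938), (65.41131591796875, 108.52777099609375), 82.78105926513672)
```

View pics/t1.png

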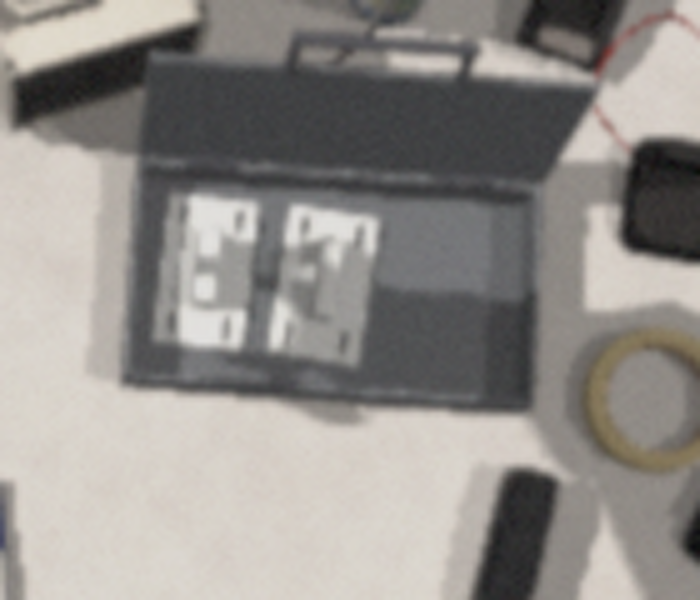

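View pics/scene1.png

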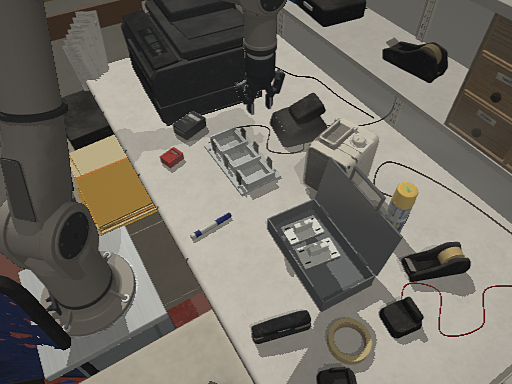

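Top view: the lid is open and two covers lie in the case, at about (291,174) and (315,176). The scene view confirms there are two. I'll measure the ribs and look closely at the channel in the earlier pictures.

```bash
python3 - <<'E'
from h import *
cm=bot.camera_model('top'); im=cv2.imread('pics/top1.png')
f=lambda c,z,s,o: ray(cm,((c[0]+.5)/s-.5+o[0],(c[1]+.5)/s-.5+o[1]),z)[:2]
for C in [[(172,190),(260,203),(242,350),(155,340)],[(290,203),(380,215),(357,365),(268,352)]]:
    C=np.array([f(c,.011,5,(250,120)) for c in C]); print(C.mean(0).round(4),cv2.minAreaRect((C*1000).astype(np.float32)))
w=world(cm,np.load('top1.npz')['d']); X,Y,Z=w[...,0],w[...,1],w[...,2]
for y0,x0 in((-.135,.585),(-.2206,.576)):
    m=(abs(X-x0)<.04)&(abs(Y-y0)<.025)
    print('Z pct',np.percentile(Z[m],[10,50,90,98]).round(4))
    m&=(Z>.03); P=w[m][:,:2]; print(m.sum(),P.mean(0).round(4),cv2.minAreaRect((P*1000).astype(np.float32)))
a=cv2.imread('pics/top0.png')[145:210,150:245]; cv2.imwrite('pics/ch.png',cv2.resize(a,None,fx=8,fy=8,interpolation=cv2.INTER_CUBIC))
a=cv2.imread('pics/scene0.png')[115:200,195:290]; cv2.imwrite('pics/chs.png',cv2.resize(a,None,fx=7,fy=7,interpolation=cv2.INTER_CUBIC))
E
```

```text
[ 0.5858 -0.1368] ((586.2294921875, -137.1967315673828), (64.88204193115234, 111.62276458740234), 83.41881561279297)
[ 0.5765 -0.2213] ((576.6431274414062, -221.6305389404297), (66.04005432128906, 112.74303436279297), 81.12335205078125)
Z pct [0.0081 0.0139 0.0426 0.0464]
72 [ 0.585  -0.1345] ((585.9939575195312, -134.88209533691406), (15.587103843688965, 56.828590393066406), 82.61834716796875)
Z pct [0.008  0.014  0.0416 0.0451]
74 [ 0.576  -0.2201] ((575.310546875, -220.1949462890625), (16.420425415039062, 54.82667922973633), 81.01856994628906)
```

View pics/ch.png

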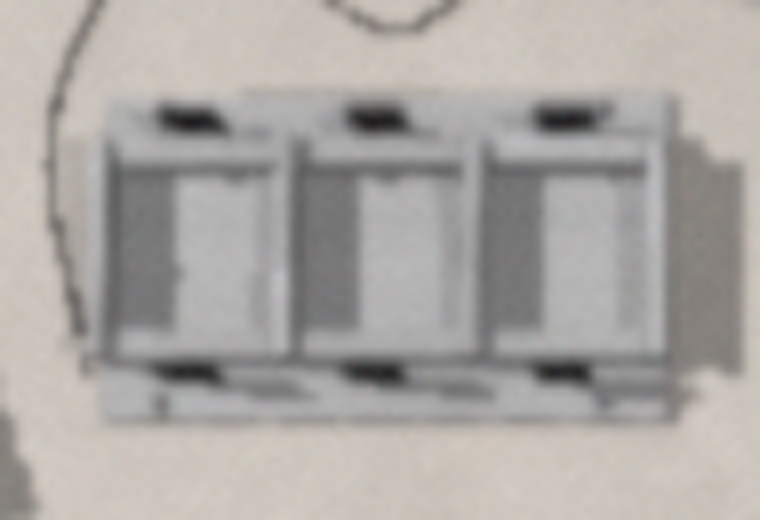

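View pics/chs.png

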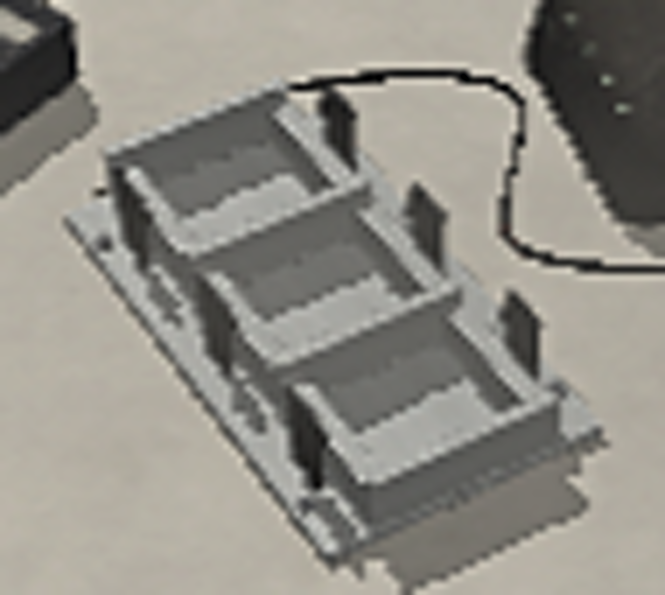

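Channel crop: the cross-wall tops sit at crop columns about 95, 285, 472 and 657. The base plate spans rows 90–420 and the hooks are at rows 118 and 373. I'll measure with both cameras.

```bash
python3 - <<'E'
from h import *
ct,cs=bot.camera_model('top'),bot.camera_model('scene')
T=lambda c,z: ray(ct,((c[0]+.5)/8-.5+150,(c[1]+.5)/8-.5+145),z)[:2].round(4)
S=lambda c,z: ray(cs,((c[0]+.5)/7-.5+195,(c[1]+.5)/7-.5+115),z)[:2].round(4)
for z in(.003,.005): print('base top edges',T((390,90),z),T((390,420),z),(T((390,90),z)+T((390,420),z))/2, 'lr',T((105,410),z),T((680,410),z))
print('walls',T((285,247),.04),T((472,247),.04),T((657,247),.04),T((97,247),.04))
print('hook far top',T((565,107),.055),T((375,107),.055),'near low edge',T((563,384),.055),T((563,384),.03))
# scene: hook top corners z=.055 (near hooks, far hooks)
print('S near tops',[S(c,.055) for c in((124,165),(212,277),(300,392))])
print('S far tops',[S(c,.055) for c in((337,95),(428,192),(521,298))])
print('S base corners z~.003',[S(c,.003) for c in((65,220),(335,562),(605,437))])
for c,cm,f in(('top',ct,'top0.npz'),('scene',cs,'scene0.npz')):
    w=world(cm,np.load(f)['d']); X,Y,Z=w[...,0],w[...,1],w[...,2]
    box=(abs(X-.577)<.09)&(abs(Y-.204)<.15)
    print(c,'desk',np.nanmedian(Z[(abs(X-.45)<.02)&(abs(Y-.2)<.05)]))
    m=box&(Z>.037)&(Z<.05); print('walls',m.sum(),cv2.minAreaRect((w[m][:,:2]*1000).astype(np.float32)))
    m=box&(Z>.047)&(Z<.07); P=w[m]; print('hooks',m.sum())
    for y0 in(.288,.204,.12):
        for s in(-1,1):
            q=P[(abs(P[:,1]-y0)<.03)&((P[:,0]-.577)*s>0)]
            if len(q): print(y0,s,len(q),q[:,:2].mean(0).round(4),q[:,:2].min(0).round(4),q[:,:2].max(0).round(4))
    m=box&(Z>.006)&(Z<.03); print('base',cv2.minAreaRect((w[m][:,:2]*1000).astype(np.float32)))
E
```

```text
base top edges [0.6529 0.2039] [0.4997 0.2006] [0.5763  0.20225] lr [0.5037 0.3308] [0.5048 0.0685]
base top edges [0.6524 0.2036] [0.4995 0.2003] [0.57595 0.20195] lr [0.5035 0.3303] [0.5046 0.0684]
walls [0.5731 0.2444] [0.5734 0.1605] [0.5737 0.0777] [0.5728 0.3288]
hook far top [0.6343 0.1186] [0.634  0.2034] near low edge [0.5099 0.1176] [0.5131 0.1197]
S near tops [array([0.5228, 0.3033]), array([0.5229, 0.2143]), array([0.522 , 0.1298])]
S far tops [array([0.6358, 0.2942]), array([0.6383, 0.2115]), array([0.6382, 0.1285])]
S base corners z~.003 [array([0.5013, 0.3354]), array([0.5063, 0.0741]), array([0.6517, 0.0742])]
top desk 0.00031675807878365787
walls 304 ((574.03125, 204.716552734375), (258.06396484375, 117.19406127929688), 89.73626708984375)
hooks 93
0.288 -1 12 [0.5165 0.2858] [0.5146 0.2745] [0.5194 0.2981]
0.288 1 13 [0.6315 0.2873] [0.6275 0.2752] [0.6346 0.2967]
0.204 -1 15 [0.5166 0.2031] [0.5144 0.1904] [0.5189 0.2157]
0.204 1 14 [0.6321 0.2046] [0.6276 0.1913] [0.6347 0.2163]
0.12 -1 16 [0.517  0.1191] [0.5149 0.1067] [0.5196 0.1319]
0.12 1 13 [0.6326 0.1187] [0.6308 0.1082] [0.6345 0.1301]
base ((577.37109375, 204.76544189453125), (178.2863006591797, 296.9019775390625), 0.28138312697410583)
scene desk 0.0009473378543853779
walls 390 ((574.7205810546875, 205.05001831054688), (118.99515533447266, 264.42156982421875), 0.33927932381629944)
hooks 101
0.288 -1 13 [0.5165 0.2877] [0.5141 0.2761] [0.5187 0.3016]
0.288 1 17 [0.6317 0.2886] [0.6291 0.273 ] [0.6359 0.3019]
0.204 -1 13 [0.5175 0.2041] [0.5143 0.1903] [0.5205 0.218 ]
0.204 1 22 [0.6328 0.2053] [0.6284 0.1914] [0.6369 0.2191]
0.12 -1 17 [0.5176 0.1205] [0.5158 0.1064] [0.5201 0.1336]
0.12 1 18 [0.6337 0.1202] [0.6314 0.1079] [0.6376 0.1322]
base ((580.331298828125, 202.93849182128906), (170.09132385253906, 294.6723937988281), 0.5024583339691162)
```

Both depth cameras agree. The bay centres are about (0.5741,0.2875), (0.5745,0.2042) and (0.5751,0.1200) with a yaw of about 0.35°. Now over to cover A.

```bash
python3 -m pendant '[[0.04,-0.039,0.003,0,0],[0.04,-0.039,0.003,0,0],[0.04,-0.039,0.003,0,0],[0.04,-0.039,0.003,0,0],[0.04,-0.039,0.003,0,0],[0.04,-0.038,0.003,0,0],[0.04,0,0,0,-7],[0.04,0,0,0,-7],[0.04,0,0,0,-7],[0.04,0,0,0,-7],[0.04,0,0,0,-7],[0.04,0,0,0,-7]]'
python3 -m pendant '[[0.04,0,0,0,-7],[0.04,0,0,0,-7],[0.04,0,0,0.02,-7],[0.04,0,0,0.03,-7],[0.04,0,0,0.04,-7],[0.04,0,0,0.04,-7],[0.04,0,0,0.03,-2.5],[0.04,0,0,0.01,0],[0.04,0,0,0,0]]'
python3 - <<'E'
from h import *
goto(.5855,-.1349,.032,82.8)
E
```

```text
t: 10.5
eef_pos: [0.584, -0.1403, 0.4578]
tool_rot: [0.0, 0.436, 0.9, -0.0]
contact_force: [0.1, -0.4, 0.3]
gripper_width: 0.469
grasp_force: 0.0
t: 11.25
eef_pos: [0.5833, -0.1394, 0.2853]
tool_rot: [-0.003, 0.066, 0.998, -0.0]
contact_force: [0.5, 0.4, -0.1]
gripper_width: 0.469
grasp_force: 0.0
t 11.25 grasp [ 0.5833 -0.1394  0.1303] ang 82.4 q7 1.77 | shift mm [-2.1  4.9 98.3] turn -0.39 w 40.1 F [ 0.5  0.4 -0.1] gf 0.0
```

```bash
cat >> h.py <<'E'
def ribs():
    im,d,cm=snap('scene'); w=world(cm,d); X,Y,Z=w[...,0],w[...,1],w[...,2]
    hsv=cv2.cvtColor(im,cv2.COLOR_BGR2HSV)
    for i,e in enumerate(bot.trace('cover_0','scene')):
        m=e['mask']&(Z>-.01); r=m&(Z>np.nanpercentile(Z[m],95)-.012)
        print('cover',round(e['score'],2),m.sum(),'plate',cv2.minAreaRect((w[m][:,:2]*1000).astype(np.float32)),'z',np.percentile(Z[m],[5,50,95]).round(3),'rib',r.sum(),w[r].mean(0).round(4))
E
python3 - <<'E'
from h import *
ribs()
E
```

```text
cover 0.89 843 plate ((579.7799072265625, -217.9165802001953), (71.13241577148438, 114.81632232666016), 80.65070343017578) z [0.009 0.013 0.042] rib 139 [ 0.5753 -0.2211  0.0398]
cover 0.65 720 plate ((587.8782958984375, -133.90765380859375), (71.04267120361328, 115.83745574951172), 79.4892578125) z [0.009 0.013 0.042] rib 121 [ 0.5847 -0.1355  0.0402]
```

Both covers are unmoved. Descend and grip.

```bash
python3 -m pendant '[[0.035,-0.002,0.005,0.03,-0.4],[0.035,0,0,0.03,0],[0.035,0,0,0.015,0],[0.035,0,0,0.012,0],[0.035,0,0,0.006,0],[0.035,0,0,0.004,0],[0.035,0,0,0,0],[0.0,0,0,0,0],[0.0,0,0,0,0],[0.0,0,0,0,0],[0.0,0,0,0,0],[0.0,0,0,0,0]]' 60
python3 -c "
from h import *
goto(.5855,-.1349,.032,82.8)"
```

```text
t: 12.35
eef_pos: [0.5881, -0.1335, 0.192]
tool_rot: [0.001, 0.061, 0.998, -0.0]
contact_force: [-1.5, 0.5, 7.0]
gripper_width: 0.17
grasp_force: 60.1
t 12.35 grasp [ 0.5881 -0.1335  0.037 ] ang 83.1 q7 1.82 | shift mm [ 2.4 -1.7  5. ] turn 0.25 w 14.5 F [-1.5  0.5  7. ] gf 60.1
```

```bash
python3 -m pendant '[[0,0,0,-0.01,0],[0,0,0,-0.02,0],[0,0,0,-0.03,0],[0,0,0,-0.035,0],[0,0,0,-0.035,0],[0,0,0,-0.02,0]]' 60
python3 - <<'E'
from h import *
goto(.5751,.12,.16,90.35)
ribs()
E
```

```text
t: 12.85
eef_pos: [0.5878, -0.1338, 0.3451]
tool_rot: [0.002, 0.061, 0.998, -0.0]
contact_force: [1.6, 0.3, -0.7]
gripper_width: 0.173
grasp_force: 59.1
t 12.85 grasp [ 0.5878 -0.1338  0.1901] ang 83.0 q7 1.75 | shift mm [ 43.6 250.3  29.9] turn -7.33 w 14.8 F [ 1.6  0.3 -0.7] gf 59.1
cover 0.9 605 plate ((587.6660766601562, -134.01681518554688), (66.7850112915039, 110.23308563232422), 82.56314849853516) z [0.163 0.166 0.193] rib 60 [ 0.5669 -0.1333  0.192 ]
cover 0.64 799 plate ((576.7348022460938, -219.33932495117188), (69.81098175048828, 108.42700958251953), 81.35505676269531) z [0.009 0.013 0.042] rib 133 [ 0.5752 -0.221   0.0404]
cover 0.39 2770 plate ((585.2539672851562, 208.38381958007812), (169.27142333984375, 272.5557556152344), 0.15727949142456055) z [0.006 0.016 0.043] rib 844 [0.5757 0.194  0.0387]
cover 0.31 4591 plate ((752.3009643554688, -222.42222595214844), (308.27593994140625, 290.333740234375), 4.478898525238037) z [0.058 0.149 0.23 ] rib 255 [ 0.6868 -0.2323  0.2495]
```

```bash
python3 -m pendant '[[0,0.006,0.036,0,0],[0,0.006,0.036,0,0],[0,0.006,0.036,0,0],[0,0.006,0.036,0,0],[0,0.006,0.036,0,0],[0,0.006,0.036,0,0],[0,0.006,0.034,0,0],[0,0,0,0.02,-3.65],[0,0,0,0.03,-3.65],[0,0,0,0.02,0],[0,0,0,0.01,0],[0,0,0,0,0]]' 60
python3 - <<'E'
from h import *
goto(.5751,.12,.11,90.35)
ribs()
E
```

```text
t: 13.95
eef_pos: [0.5744, 0.1197, 0.2577]
tool_rot: [-0.003, -0.003, 1.0, -0.001]
contact_force: [-0.3, 0.3, -1.5]
gripper_width: 0.172
grasp_force: 59.0
t 13.95 grasp [0.5744 0.1197 0.1027] ang 90.3 q7 1.43 | shift mm [-0.6  0.3 -7.3] turn -0.02 w 14.7 F [-0.3  0.3 -1.5] gf 59.0
cover 0.67 471 plate ((571.795166015625, 150.09466552734375), (110.25109100341797, 130.6832275390625), 1.0098742246627808) z [0.074 0.078 0.107] rib 52 [0.5564 0.1167 0.1045]
cover 0.66 849 plate ((579.3851318359375, -217.08920288085938), (72.42833709716797, 115.73039245605469), 80.13837432861328) z [0.009 0.013 0.043] rib 134 [ 0.5758 -0.2212  0.0403]
cover 0.58 64 plate ((523.6502075195312, 131.60897827148438), (52.29458236694336, 14.300686836242676), 79.03916931152344) z [0.01  0.034 0.056] rib 19 [0.5181 0.1186 0.0516]
```

```bash
cat >> h.py <<'E'
def plate(x0,y0,z0,z1):
    for c in('scene','top'):
        im,d,cm=snap(c); w=world(cm,d); X,Y,Z=w[...,0],w[...,1],w[...,2]
        m=(abs(X-x0)<.07)&(abs(Y-y0)<.04)&(Z>z0)&(Z<z1)&(im.min(2)>60); P=w[m]
        lo=[];hi=[]
        for yb in np.arange(y0-.032,y0+.032,.004):
            q=P[abs(P[:,1]-yb)<.002,0]
            if len(q)>3: lo.append(q.min()); hi.append(q.max())
        print(c,m.sum(),'lo',np.round(np.sort(lo)*1000,0),'hi',np.round(np.sort(hi)*1000,0),'mid',(np.median(lo)+np.median(hi))/2,'Z',np.median(P[:,2]),'y',P[:,1].min(),P[:,1].max())
E
python3 - <<'E'
from h import *
np.set_printoptions(linewidth=200)
plate(.5744,.12,.065,.09)
E
```

```text
scene 393 lo [518. 519. 519. 519. 520. 520. 520. 520. 520. 520. 520. 521. 521. 522. 523. 523.] hi [548. 550. 552. 555. 558. 622. 623. 624. 624. 626. 628. 628. 628. 628. 628. 629.] mid 0.5719795548195572 Z 0.08105982748770534 y 0.08412992165330503 0.15677263308972078
top 34 lo [522. 529.] hi [572. 627.] mid 0.5626354417544646 Z 0.08326658434463696 y 0.08725169548551603 0.09185848423251185
```

```bash
python3 -m pendant '[[0,-0.001,0,0.008,0],[0,0,0,0.008,0],[0,0,0,0.005,0],[0,0,0,0.003,0],[0,0,0,0.003,0],[0,0,0,0.003,0],[0,0,0,0.003,0],[0,0,0,0.003,0]]' 90
python3 -c "
from h import *
goto(.5751,.12,.063,90.35)"
```

```text
t: 14.82
eef_pos: [0.5783, 0.1201, 0.2269]
tool_rot: [0.002, -0.003, 1.0, 0.001]
contact_force: [-5.9, -0.6, 21.9]
gripper_width: 0.166
grasp_force: 94.9
t 14.82 grasp [0.5783 0.1201 0.0719] ang 90.3 q7 1.45 | shift mm [ 3.3 -0.1  8.9] turn -0.02 w 14.1 F [-5.9 -0.6 21.9] gf 94.9
```

```bash
python3 -m pendant '[[0,0,0,0,0],[0,0,0,0,0],[0,0,0,0,0]]'
python3 - <<'E'
from h import *
np.set_printoptions(linewidth=200)
goto(.5751,.12,.063,90.35)
plate(.5755,.12,.035,.065)
E
```

```text
t: 15.07
eef_pos: [0.5774, 0.1202, 0.225]
tool_rot: [0.001, -0.003, 1.0, 0.0]
contact_force: [1.3, 1.4, 4.2]
gripper_width: 0.164
grasp_force: 92.3
t 15.07 grasp [0.5774 0.1202 0.07  ] ang 90.4 q7 1.45 | shift mm [ 2.3 -0.2  7. ] turn 0.01 w 14.0 F [1.3 1.4 4.2] gf 92.3
scene 447 lo [513. 514. 514. 515. 520. 521. 521. 521. 522. 522. 523. 523. 523. 524. 525. 525.] hi [541. 555. 557. 559. 626. 628. 628. 629. 630. 630. 631. 633. 634. 634. 637. 639.] mid 0.5755328254368047 Z 0.04520370687870136 y 0.08000266381294424 0.1595412583625806
top 62 lo [520. 521. 529.] hi [570. 575. 629.] mid 0.5479213707008443 Z 0.044966333382496594 y 0.08001185486998379 0.09458377352191623
```

```bash
python3 -m pendant '[[0,0,0,0.003,0],[0,0,0,0.003,0],[0,0,0,0.002,0],[0,0,0,0.002,0],[0,0,0,0,0],[0,0,0,0,0]]'
python3 - <<'E'
from h import *
np.set_printoptions(linewidth=200)
goto(.5751,.12,.063,90.35)
plate(.5755,.12,.03,.05)
E
```

```text
t: 15.67
eef_pos: [0.5773, 0.1198, 0.219]
tool_rot: [0.0, -0.003, 1.0, 0.001]
contact_force: [-14.5, -2.3, 46.6]
gripper_width: 0.162
grasp_force: 98.7
t 15.67 grasp [0.5773 0.1198 0.064 ] ang 90.4 q7 1.45 | shift mm [2.2 0.2 1. ] turn 0.01 w 13.8 F [-14.5  -2.3  46.6] gf 98.7
scene 401 lo [519. 520. 522. 523. 524. 524. 525. 527. 528. 528. 529. 529. 529. 529. 530. 531.] hi [544. 551. 553. 555. 558. 624. 624. 627. 627. 628. 629. 629. 630. 630. 633. 634.] mid 0.5772493451723131 Z 0.03923322414151925 y 0.0802199039934998 0.1599460605861558
top 68 lo [521. 521. 525.] hi [572. 572. 630.] mid 0.5468239318331929 Z 0.038513956907683736 y 0.08003241062942329 0.09479730243384178
```

```bash
python3 -m pendant '[[0,0,0,-0.003,0],[0.01,0,0,-0.002,0],[0.035,0,0,0,0],[0.035,0,0,0,0],[0.035,0,0,0,0],[0.035,0,0,0,0],[0.035,0,0,-0.01,0],[0.035,0,0,-0.03,0],[0.035,0,0,-0.04,0],[0.035,0,0,-0.04,0],[0.035,0,-0.04,0,0],[0.035,0,-0.04,0,0]]' 60
python3 -m pendant '[[0.04,0,-0.04,0,0],[0.04,0,-0.04,0,0],[0.04,0,-0.04,0,0],[0.04,0,-0.04,0,0]]'
python3 - <<'E'
from h import *
np.set_printoptions(linewidth=200)
im,d,cm=snap('scene','s2.png'); cv2.imwrite('pics/s2c.png',cv2.resize(im[115:290,195:395],None,fx=3.4,fy=3.4,interpolation=cv2.INTER_CUBIC))
w=world(cm,d)
ribs(); plate(.5755,.12,.03,.05)
X,Y,Z=w[...,0],w[...,1],w[...,2]
for s in(-1,1):
    m=(abs(X-.5755-s*.0575)<.012)&(abs(Y-.12)<.02)&(Z>.046)&(Z<.065); print('hook',s,m.sum(),w[m].mean(0).round(4))
goto(.5757,-.2205,.033,81.05)
E
```

```text
t: 16.77
eef_pos: [0.5785, 0.0421, 0.3432]
tool_rot: [0.003, -0.006, 1.0, 0.001]
contact_force: [0.1, -1.2, -1.8]
gripper_width: 0.407
grasp_force: 0.0
t: 17.1
eef_pos: [0.578, -0.1219, 0.3404]
tool_rot: [0.0, -0.003, 1.0, 0.0]
contact_force: [0.5, 0.0, -0.8]
gripper_width: 0.468
grasp_force: 0.0
cover 0.84 524 plate ((574.1145629882812, 120.2330093383789), (80.66281127929688, 112.6834716796875), 89.83546447753906) z [0.036 0.04  0.069] rib 103 [0.5719 0.1174 0.0664]
cover 0.61 843 plate ((579.2307739257812, -219.72015380859375), (66.44415283203125, 115.27220153808594), 80.52901458740234) z [0.008 0.013 0.042] rib 129 [ 0.5755 -0.221   0.0402]
scene 457 lo [518. 519. 519. 520. 520. 520. 521. 523. 525. 526. 527. 527. 528. 528. 531. 532.] hi [622. 626. 626. 626. 627. 628. 629. 629. 630. 630. 631. 631. 633. 633. 634. 634.] mid 0.5767297535101389 Z 0.03950742092661273 y 0.0801481042585432 0.15998036900741988
top 526 lo [520. 521. 521. 521. 521. 521. 521. 521. 522. 523. 524. 525. 525. 525. 525. 529.] hi [625. 625. 626. 626. 626. 626. 627. 627. 627. 629. 629. 629. 629. 630. 631. 632.] mid 0.5744453315854849 Z 0.039745948333371875 y 0.08004485539804385 0.1599803177701685
hook -1 18 [0.5176 0.1186 0.0534]
hook 1 24 [0.633  0.1208 0.0523]
t 17.35 grasp [ 0.5784 -0.1198  0.1849] ang 90.3 q7 1.84 | shift mm [   3.3 -100.7  151.8] turn 9.28 w 40.2 F [-0.1  0.8 -0.6] gf 0.0
```

View pics/s2c.png

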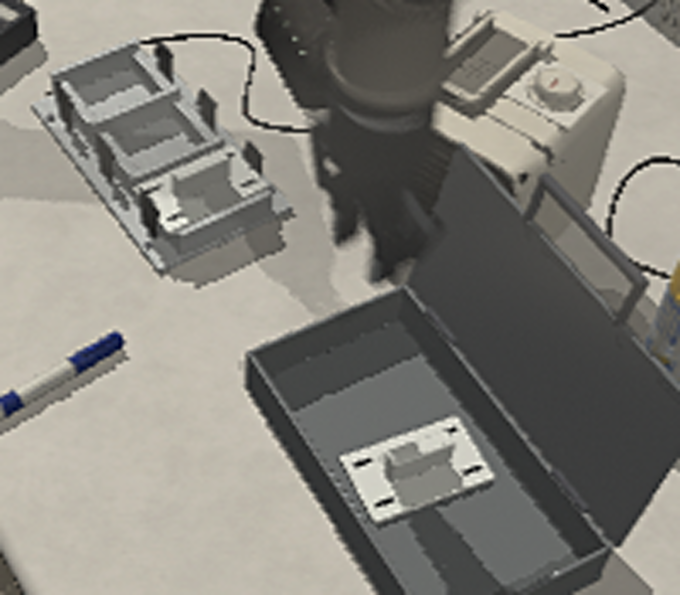

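The first cover lies flat in bay_2 with both hooks upright at (145,210) and (252,157) in the crop. The second is still in the case at (418,465). Fetching it now.

```bash
python3 -m pendant '[[0.035,0.001,-0.034,0,0],[0.035,0.001,-0.034,0,0],[0.035,0.001,-0.033,0,0],[0.035,0,0,0.02,4.65],[0.035,0,0,0.03,4.65],[0.035,0,0,0.03,0],[0.035,0,0,0.01,0],[0.035,0,0,0,0]]' 60
python3 -c "
from h import *
goto(.5757,-.2205,.033,81.05)"
```

```text
t: 18.02
eef_pos: [0.5756, -0.2186, 0.2469]
tool_rot: [-0.003, 0.076, 0.997, 0.001]
contact_force: [0.0, 0.8, -0.1]
gripper_width: 0.411
grasp_force: 0.0
t 18.02 grasp [ 0.5756 -0.2186  0.0919] ang 81.3 q7 1.92 | shift mm [-0.8 -2.  58.9] turn 0.2 w 35.1 F [ 0.   0.8 -0.1] gf 0.0
```

```bash
python3 -m pendant '[[0.035,0,-0.002,0.025,0.2],[0.035,0,0,0.015,0],[0.035,0,0,0.01,0],[0.035,0,0,0.006,0],[0.035,0,0,0,0],[0.0,0,0,0,0],[0.0,0,0,0,0],[0.0,0,0,0,0],[0.0,0,0,0,0],[0.0,0,0,0,0]]' 60
python3 -m pendant '[[0,0,0,-0.01,0],[0,0,0,-0.02,0],[0,0,0,-0.03,0],[0,0,0,-0.035,0],[0,0,0,-0.035,0],[0,0,0,-0.02,0],[0,0,0,0,0]]'
python3 - <<'E'
from h import *
goto(.5745,.2042,.15,90.35)
ribs()
E
```

```text
t: 18.85
eef_pos: [0.5764, -0.2232, 0.195]
tool_rot: [0.001, 0.08, 0.997, -0.0]
contact_force: [-0.2, 1.4, 6.3]
gripper_width: 0.176
grasp_force: 61.1
t: 19.43
eef_pos: [0.5769, -0.2241, 0.3496]
tool_rot: [0.005, 0.08, 0.997, -0.001]
contact_force: [1.1, -0.2, -1.6]
gripper_width: 0.169
grasp_force: 60.1
t 19.43 grasp [ 0.5769 -0.2241  0.1946] ang 80.8 q7 1.88 | shift mm [ 71.1 422.5  43.6] turn -9.53 w 14.4 F [ 1.1 -0.2 -1.6] gf 60.1
cover 0.87 497 plate ((573.4229125976562, 122.3608169555664), (111.35052490234375, 74.02175903320312), 2.481954336166382) z [0.037 0.04  0.07 ] rib 98 [0.5728 0.1174 0.0668]
cover 0.81 746 plate ((588.5055541992188, -173.7085723876953), (171.01441955566406, 111.53790283203125), 78.93988800048828) z [0.163 0.167 0.196] rib 76 [ 0.5608 -0.2221  0.1941]
```

```bash
python3 -m pendant '[[0,0.0065,0.0384,0,0],[0,0.0065,0.0384,0,0],[0,0.0065,0.0384,0,0],[0,0.0065,0.0384,0,0],[0,0.0065,0.0384,0,0],[0,0.0065,0.0384,0,0],[0,0.0065,0.0384,0,0],[0,0.0065,0.0384,0,0],[0,0.0065,0.0384,0,0],[0,0.0065,0.0384,0,0],[0,0.0061,0.0384,0,0]]' 60
python3 -m pendant '[[0,0,0,0.02,-4.75],[0,0,0,0.03,-4.75],[0,0,0,0.02,0],[0,0,0,0.01,0],[0,0,0,0,0]]'
python3 - <<'E'
from h import *
np.set_printoptions(linewidth=200)
goto(.5745,.2042,.11,90.35)
plate(.5745,.2042,.065,.1)
E
```

```text
t: 20.45
eef_pos: [0.5715, 0.2071, 0.3419]
tool_rot: [-0.001, 0.08, 0.997, -0.001]
contact_force: [0.1, -1.1, -0.7]
gripper_width: 0.17
grasp_force: 60.1
t: 20.87
eef_pos: [0.5711, 0.2047, 0.26]
tool_rot: [-0.003, -0.003, 1.0, -0.002]
contact_force: [-0.7, 0.3, -1.7]
gripper_width: 0.175
grasp_force: 60.1
t 20.87 grasp [0.5711 0.2047 0.105 ] ang 90.3 q7 1.29 | shift mm [-3.4 -0.6 -5. ] turn -0.02 w 15.0 F [-0.7  0.3 -1.7] gf 60.1
scene 407 lo [514. 515. 515. 515. 516. 516. 517. 517. 517. 517. 518. 518. 518. 520. 520. 521.] hi [551. 552. 612. 614. 617. 622. 623. 624. 624. 624. 625. 625. 625. 625. 625. 626.] mid 0.5705719504467077 Z 0.07756294488348339 y 0.16972568838245863 0.2386152049865487
top 123 lo [519. 519. 519. 519. 526. 547.] hi [624. 625. 625. 626. 626. 626.] mid 0.5724248221182429 Z 0.07929931135589094 y 0.17121246602749376 0.19285913665753215
```

```bash
python3 -m pendant '[[0,-0.0025,0,0.003,0],[0,0,0,0.004,0],[0,0,0,0,0],[0,0,0,0,0]]' 90
python3 - <<'E'
from h import *
np.set_printoptions(linewidth=200)
goto(.5745,.2042,.096,90.35)
plate(.5745,.2042,.06,.09)
E
```

```text
t: 21.3
eef_pos: [0.5753, 0.2054, 0.257]
tool_rot: [0.0, -0.003, 1.0, 0.0]
contact_force: [-0.2, -0.1, -0.6]
gripper_width: 0.164
grasp_force: 92.1
t 21.3 grasp [0.5753 0.2054 0.102 ] ang 90.3 q7 1.3 | shift mm [ 0.8 -1.2  6. ] turn -0.0 w 14.0 F [-0.2 -0.1 -0.6] gf 92.1
scene 389 lo [520. 520. 520. 520. 521. 521. 521. 521. 521. 521. 522. 522. 522. 523. 523. 523.] hi [552. 624. 625. 625. 626. 627. 627. 628. 628. 629. 629. 629. 629. 629. 630. 631.] mid 0.5746044085135673 Z 0.07432974114902592 y 0.17036464351033603 0.23894151447844827
top 122 lo [519. 520. 520. 521. 521. 545.] hi [619. 625. 627. 627. 627. 628.] mid 0.5735641505305789 Z 0.07314416447814101 y 0.17128988693622127 0.1943509191407525
```

```bash
python3 -m pendant '[[0,0,-0.0005,0.007,0],[0,0,0,0.005,0],[0,0,0,0.003,0],[0,0,0,0.003,0],[0,0,0,0.003,0],[0,0,0,0.003,0],[0,0,0,0.003,0],[0,0,0,0.003,0],[0,0,0,0.002,0],[0,0,0,0,0],[0,0,0,0,0]]' 90
python3 - <<'E'
from h import *
np.set_printoptions(linewidth=200)
goto(.5745,.2042,.067,90.35)
plate(.5745,.2042,.03,.06)
E
```

```text
t: 22.32
eef_pos: [0.5752, 0.2052, 0.2245]
tool_rot: [0.0, -0.003, 1.0, 0.0]
contact_force: [-0.3, 1.2, 0.0]
gripper_width: 0.164
grasp_force: 92.4
t 22.32 grasp [0.5752 0.2052 0.0695] ang 90.4 q7 1.31 | shift mm [ 0.7 -1.   2.5] turn 0.02 w 14.0 F [-0.3  1.2  0. ] gf 92.4
scene 443 lo [513. 515. 515. 515. 517. 519. 521. 522. 522. 522. 523. 524. 525. 526. 526. 531.] hi [552. 555. 624. 625. 628. 629. 629. 630. 630. 631. 636. 636. 638. 639. 640. 641.] mid 0.5757580741608864 Z 0.042004235340179046 y 0.16461707225782485 0.24417471860365125
top 148 lo [514. 520. 520. 521. 521. 522. 546.] hi [624. 629. 629. 630. 630. 635. 638.] mid 0.5751881036553934 Z 0.04059213457539619 y 0.1650240273286359 0.19470040810928996
```

Force is zero and the plate is about 1–2 mm high, so I'll press a little more.

```bash
python3 -m pendant '[[0,0,0,0.002,0],[0,0,0,0.002,0],[0,0,0,0.001,0],[0,0,0,0,0]]' 90
python3 - <<'E'
from h import *
np.set_printoptions(linewidth=200)
goto(.5745,.2042,.067,90.35)
plate(.5745,.2042,.03,.06)
E
```

```text
t: 22.75
eef_pos: [0.5757, 0.2048, 0.2221]
tool_rot: [0.0, -0.003, 1.0, 0.001]
contact_force: [-6.1, -0.8, 23.6]
gripper_width: 0.163
grasp_force: 95.7
t 22.75 grasp [0.5757 0.2048 0.0671] ang 90.3 q7 1.31 | shift mm [ 1.2 -0.6  0.1] turn -0.01 w 13.9 F [-6.1 -0.8 23.6] gf 95.7
scene 430 lo [515. 516. 516. 518. 519. 519. 521. 522. 522. 523. 525. 526. 527. 528. 531. 537.] hi [557. 558. 624. 624. 624. 627. 628. 629. 629. 630. 631. 636. 637. 637. 638. 638.] mid 0.5755964047923651 Z 0.03961283273794451 y 0.16437975281867995 0.24418281417378768
top 145 lo [517. 520. 521. 521. 521. 525. 550.] hi [567. 627. 630. 630. 630. 630. 632.] mid 0.5755725050798106 Z 0.03849109712541001 y 0.16501054171673027 0.19504065621634006
```

```bash
python3 -m pendant '[[0,0,0,-0.002,0],[0.01,0,0,-0.001,0],[0.035,0,0,0,0],[0.035,0,0,0,0],[0.035,0,0,0,0],[0.035,0,0,-0.01,0],[0.035,0,0,-0.03,0],[0.035,0,0,-0.04,0],[0.035,0,0,-0.04,0],[0.035,0,0,-0.04,0],[0.035,0.01,-0.038,-0.015,0],[0.035,0.01,-0.038,-0.015,0]]' 40
python3 -m pendant '[[0.03,0.02,-0.03,-0.015,0],[0.03,0.02,-0.03,-0.015,0],[0.03,0,0,0,7],[0.03,0,0,0,7],[0.03,0,0,0,7],[0.03,0,0,0,7],[0.03,0,0,0,7],[0.03,0,0,0,7],[0.03,0,0,0,7],[0.03,0,0,0,7],[0.03,0,0,0,7],[0.03,0,0,0,7]]'
python3 -m pendant '[[0.03,0,0,0,7],[0.03,0,0,0,7],[0.03,0,0,0,7],[0.03,0,0,0,3.1],[0.03,0,0,0,0]]'
python3 - <<'E'
from h import *
np.set_printoptions(linewidth=200)
im,d,cm=snap('scene','s3.png'); cv2.imwrite('pics/s3c.png',cv2.resize(im[115:290,195:395],None,fx=3.4,fy=3.4,interpolation=cv2.INTER_CUBIC))
w=world(cm,d); X,Y,Z=w[...,0],w[...,1],w[...,2]
for y0 in(.12,.204):
  plate(.5755,y0,.03,.05)
  for s in(-1,1):
    m=(abs(X-.5755-s*.0575)<.012)&(abs(Y-y0)<.02)&(Z>.046)&(Z<.065); print('hook',s,m.sum(),w[m].mean(0).round(4))
m=(X>.62)&(X<.78)&(Y<-.1)&(Y>-.35)&(Z>.235)&(Z<.29); P=w[m]; print('handle?',m.sum(),P.mean(0),P.min(0),P.max(0))
goto(.695,-.232,.25,-3.7)
E
```

```text
t: 23.85
eef_pos: [0.5559, 0.1308, 0.4154]
tool_rot: [0.002, -0.006, 1.0, 0.001]
contact_force: [0.8, -1.6, 0.5]
gripper_width: 0.405
grasp_force: 0.0
t: 24.85
eef_pos: [0.516, 0.069, 0.4429]
tool_rot: [-0.0, 0.574, 0.819, 0.0]
contact_force: [-0.8, 0.0, -0.5]
gripper_width: 0.351
grasp_force: 0.0
t: 25.27
eef_pos: [0.516, 0.0691, 0.4428]
tool_rot: [-0.0, 0.731, 0.683, 0.0]
contact_force: [-0.0, -0.7, -0.2]
gripper_width: 0.353
grasp_force: 0.0
scene 471 lo [517. 519. 520. 520. 521. 521. 522. 522. 523. 527. 528. 528. 529. 531. 531. 532.] hi [620. 624. 626. 627. 628. 628. 628. 629. 629. 629. 630. 630. 630. 634. 635. 635.] mid 0.5754648990081646 Z 0.03910255862852961 y 0.08024467809932438 0.1599408020812211
  return _methods._mean(a, axis=axis, dtype=dtype,
  ret = ret.dtype.type(ret / rcount)
Traceback (most recent call last):
  File "h.py", line 40, in plate
    print(c,m.sum(),'lo',np.round(np.sort(lo)*1000,0),'hi',np.round(np.sort(hi)*1000,0),'mid',(np.median(lo)+np.median(hi))/2,'Z',np.median(P[:,2]),'y',P[:,1].min(),P[:,1].max())
                                                                                                                                                        ~~~~~~~~~~^^
ValueError: zero-size array to reduction operation minimum which has no identity
```

View pics/s3c.png

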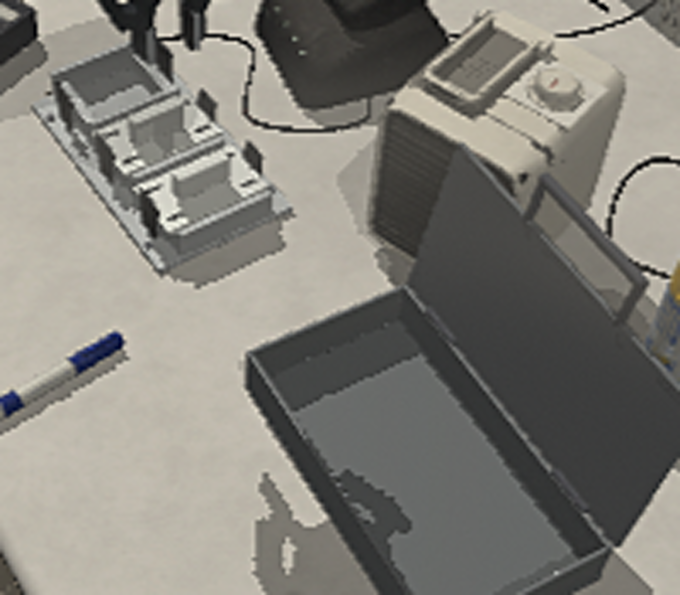

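Both covers are seated, in bay_2 at (205,190) and bay_1 at (160,140). The case is empty and the lid is open. Next I'll locate the raised handle.

```bash
python3 - <<'E'
from h import *
im,d,cm=snap('scene')
w=world(cm,d); X,Y,Z=w[...,0],w[...,1],w[...,2]
for s in(-1,1):
    m=(abs(X-.5745-s*.0575)<.012)&(abs(Y-.204)<.02)&(Z>.046)&(Z<.065); print('hook',s,m.sum(),w[m].mean(0).round(4))
m=(abs(X-.5745)<.05)&(abs(Y-.204)<.03)&(Z>.03)&(Z<.05)&(im.min(2)>120); P=w[m]
A=np.c_[P[:,:2]-[.5745,.204],np.ones(len(P))]; print('plane',np.linalg.lstsq(A,P[:,2],rcond=None)[0].round(4))
m=(X>.62)&(X<.78)&(Y<-.14)&(Y>-.32)&(Z>.24)&(Z<.29); P=w[m]; print('handle',m.sum(),P.mean(0).round(4),P.min(0).round(4),P.max(0).round(4))
goto(.695,-.232,.25,-3.7)
E
```

```text
hook -1 15 [0.5175 0.2041 0.0529]
hook 1 27 [0.6318 0.2047 0.0518]
plane [-0.0024  0.0102  0.0393]
handle 204 [ 0.6887 -0.2328  0.2531] [ 0.6811 -0.2891  0.2403] [ 0.6979 -0.1711  0.258 ]
t 25.47 grasp [0.5161 0.0691 0.2875] ang -3.7 q7 -0.19 | shift mm [-289.1  197.7   37.5] turn 0.04 w 29.9 F [-0.1  0.4 -0.2] gf 0.0
```

```bash
python3 -m pendant '[[0.03,-0.03,0,-0.025,0],[0.03,-0.041,0,0,0],[0.03,-0.041,0,0,0],[0.03,-0.041,0,0,0],[0.03,-0.041,0.003,0,0],[0.03,-0.041,0.01,0,0],[0.03,-0.035,0.02,0,0],[0.03,-0.019,0.035,0,0],[0.03,0,0.04,0,0],[0.03,0,0.04,0,0],[0.03,0,0.03,0,0],[0.03,0,0.016,0,0]]' 40
python3 -m pendant '[[0.03,0,0,0,0],[0.03,0,0,0,0]]'
python3 -c "
from h import *
goto(.691,-.2328,.251,-3.7)"
```

```text
t: 26.47
eef_pos: [0.6942, -0.2303, 0.4657]
tool_rot: [-0.0, 0.729, 0.685, -0.0]
contact_force: [-0.6, 0.4, 0.4]
gripper_width: 0.351
grasp_force: 0.0
t: 26.63
eef_pos: [0.6911, -0.2313, 0.4663]
tool_rot: [-0.0, 0.729, 0.684, -0.001]
contact_force: [-0.8, 0.4, -0.5]
gripper_width: 0.346
grasp_force: 0.0
t 26.63 grasp [ 0.6911 -0.2313  0.3113] ang -3.7 q7 0.46 | shift mm [-1.5  0.1 60.3] turn 0.03 w 29.5 F [-0.8  0.4 -0.5] gf 0.0
```

```bash
python3 -m pendant '[[0.03,0,0,0.02,0],[0.03,0,0,0.02,0],[0.03,0,0,0.013,0],[0.03,0,0,0.006,0],[0.03,0,0,0,0],[0.0,0,0,0,0],[0.0,0,0,0,0],[0.0,0,0,0,0],[0.0,0,0,0,0]]' 40
python3 - <<'E'
from h import *
goto(.691,-.2328,.251,-3.7)
o,p,M=st(); g=p-[0,0,.155]
# hinge at x=h, z=.052: from shut grasp (.4506,.0555 true .055) => h=.4506/..+.201 in case x
R=.201; th=np.radians(100)
for n in(1,):
    t=np.linspace(100,0,23); a=np.radians(t)+np.arctan2(.003,.201); yy=-R*np.cos(a); zz=R*np.sin(a)
    print(np.c_[t[1:],np.diff(yy)*1000,-np.diff(zz)*1000].round(1).tolist())
E
```

```text
t: 27.38
eef_pos: [0.6899, -0.2317, 0.4096]
tool_rot: [-0.001, 0.73, 0.683, -0.0]
contact_force: [-5.1, 2.0, 3.7]
gripper_width: 0.096
grasp_force: 39.1
t 27.38 grasp [ 0.6899 -0.2317  0.2546] ang -3.8 q7 0.48 | shift mm [-1.1  1.1  3.6] turn -0.07 w 8.2 F [-5.1  2.   3.7] gf 39.1
[[95.5, -15.8, -2.4], [90.9, -15.9, -1.1], [86.4, -15.9, 0.1], [81.8, -15.9, 1.4], [77.3, -15.7, 2.7], [72.7, -15.5, 3.9], [68.2, -15.1, 5.1], [63.6, -14.6, 6.3], [59.1, -14.1, 7.4], [54.5, -13.5, 8.5], [50.0, -12.8, 9.6], [45.5, -12.0, 10.5], [40.9, -11.1, 11.5], [36.4, -10.1, 12.3], [31.8, -9.1, 13.1], [27.3, -8.1, 13.7], [22.7, -7.0, 14.3], [18.2, -5.8, 14.9], [13.6, -4.6, 15.3], [9.1, -3.4, 15.6], [4.5, -2.1, 15.8], [0.0, -0.9, 15.9]]
```

```bash
python3 -m pendant '[[0,0,-0.008,-0.001,0],[0,0,-0.016,-0.002,0],[0,0,-0.0159,-0.0005,0],[0,0,-0.0159,0.0008,0],[0,0,-0.0158,0.002,0],[0,0,-0.0157,0.0033,0],[0,0,-0.0153,0.0045,0],[0,0,-0.0149,0.0057,0]]'
python3 - <<'E'
from h import *
goto(.691,-.2328,.251,-3.7)
o,p,M=st(); v=p-[.6535,0,.155+.052]; print(np.degrees(np.arctan2(v[2],-v[0])),np.hypot(v[0],v[2]))
E
```

```text
t: 28.05
eef_pos: [0.5732, -0.2239, 0.3975]
tool_rot: [0.002, 0.73, 0.684, 0.002]
contact_force: [1.4, -1.3, 1.0]
gripper_width: 0.093
grasp_force: 40.6
t 28.05 grasp [ 0.5732 -0.2239  0.2425] ang -3.7 q7 0.51 | shift mm [ -1.2 118.2  -7.9] turn -0.04 w 7.9 F [ 1.4 -1.3  1. ] gf 40.6
67.13901555343068 0.20672953972560154
```

```bash
python3 -m pendant '[[0,0,-0.0144,0.007,0],[0,0,-0.0138,0.008,0],[0,0,-0.0131,0.0091,0],[0,0,-0.0124,0.0101,0],[0,0,-0.0116,0.011,0],[0,0,-0.0106,0.0119,0],[0,0,-0.0096,0.0127,0],[0,0,0,0,0]]'
python3 - <<'E'
from h import *
goto(.45,-.2155,.055,-3.7)
E
```

```text
t: 28.72
eef_pos: [0.4866, -0.2182, 0.3249]
tool_rot: [-0.0, 0.73, 0.683, 0.0]
contact_force: [-0.3, -0.6, -0.8]
gripper_width: 0.096
grasp_force: 41.6
t 28.72 grasp [ 0.4866 -0.2182  0.1699] ang -3.8 q7 0.57 | shift mm [  0.2 -36.7 114.9] turn -0.1 w 8.2 F [-0.3 -0.6 -0.8] gf 41.6
```

```bash
python3 -m pendant '[[0,0,-0.0086,0.0134,0],[0,0,-0.0076,0.014,0],[0,0,-0.0064,0.0146,0],[0,0,-0.0052,0.0151,0],[0,0,-0.004,0.0154,0],[0,0,-0.0028,0.0157,0],[0,0,-0.0015,0.0135,0],[0,0,-0.0005,0.006,0],[0,0,0,0,0],[0,0,0,0,0]]'
python3 - <<'E'
from h import *
goto(.45,-.2155,.055,-3.7)
E
```

```text
t: 29.55
eef_pos: [0.4518, -0.2159, 0.2185]
tool_rot: [-0.0, 0.73, 0.684, -0.0]
contact_force: [-3.1, 0.2, 0.3]
gripper_width: 0.103
grasp_force: 44.0
t 29.55 grasp [ 0.4518 -0.2159  0.0635] ang -3.8 q7 0.73 | shift mm [ 0.2 -1.8  8.5] turn -0.05 w 8.8 F [-3.1  0.2  0.3] gf 44.0
```

Just above shut; push down gently until contact.

```bash
python3 -m pendant '[[0,0,0,0.003,0],[0,0,0,0.002,0],[0,0,0,0,0],[0,0,0,0,0]]'
python3 - <<'E'
from h import *
goto(.45,-.2155,.055,-3.7)
E
```

```text
t: 29.88
eef_pos: [0.4515, -0.2158, 0.2131]
tool_rot: [-0.0, 0.73, 0.684, -0.0]
contact_force: [-4.5, 0.2, 0.9]
gripper_width: 0.098
grasp_force: 44.0
t 29.88 grasp [ 0.4515 -0.2158  0.0581] ang -3.8 q7 0.73 | shift mm [ 0.2 -1.5  3.1] turn -0.06 w 8.4 F [-4.5  0.2  0.9] gf 44.0
```

```bash
python3 -m pendant '[[0,0,0,0.002,0],[0,0,0,0.002,0],[0,0,0,0,0],[0,0,0,0,0]]'
python3 - <<'E'
from h import *
goto(.45,-.2155,.055,-3.7)
E
```

```text
t: 30.22
eef_pos: [0.4514, -0.2162, 0.2108]
tool_rot: [-0.001, 0.73, 0.683, 0.001]
contact_force: [-10.1, 2.6, 26.0]
gripper_width: 0.098
grasp_force: 47.0
t 30.22 grasp [ 0.4514 -0.2162  0.0558] ang -3.8 q7 0.74 | shift mm [ 0.6 -1.4  0.8] turn -0.09 w 8.3 F [-10.1   2.6  26. ] gf 47.0
```

Contact on the rim, so the lid is shut. Release, rise clear and check.

```bash
python3 -m pendant '[[0,0,0,-0.003,0],[0.03,0,0,0,0],[0.03,0,0,0,0],[0.03,0,0,0,0],[0.03,0,0,0,0],[0.03,0,0,-0.02,0],[0.03,0,0,-0.04,0],[0.03,0,0,-0.04,0],[0.03,0,0,-0.04,0],[0.03,0,0,-0.04,0],[0.03,0,0,-0.04,0],[0.03,0.04,0,0,0]]' 40
python3 -m pendant '[[0.03,0.041,0,0,0],[0.03,0.041,0,0,0],[0.03,0.041,0,0,0],[0.03,0.041,0,0,0],[0.03,0,0,0,0]]'
python3 - <<'E'
from h import *
a,d0,_=snap('top'); b,ds,cs=snap('scene')
for cm,d,n in((bot.camera_model('top'),d0,'top'),(cs,ds,'scene')):
    w=world(cm,d); X,Y,Z=w[...,0],w[...,1],w[...,2]
    m=(abs(X-.571)<.06)&(abs(Y+.223)<.12)&(Z<.2); P=w[m]
    print(n,'lid plane',np.linalg.lstsq(np.c_[P[:,:2]-[.571,-.223],np.ones(len(P))],P[:,2],rcond=None)[0].round(4),np.nanmean(w[(X>.4)&(X<.46)&(abs(Y+.2155)<.04)&(Z>.04)&(Z<.08)],0).round(4))
    for y0 in(.12,.204):
        m=(abs(X-.5745)<.05)&(abs(Y-y0)<.028)&(Z>.03)&(Z<.05); print(y0,m.sum(),np.median(Z[m]).round(4))
f=lambda i:cv2.resize(i,(400,300),interpolation=cv2.INTER_AREA)
cv2.imwrite('pics/fin.png',np.hstack([cv2.resize(a[60:270,120:470],(400,240)),cv2.resize(b[100:370,150:500],(400,309))[:240]]))
goto(.45,-.2155,.3,-3.7)
E
```

```text
t: 31.22
eef_pos: [0.4551, -0.1831, 0.4397]
tool_rot: [0.007, 0.734, 0.68, 0.003]
contact_force: [2.6, -0.9, -0.6]
gripper_width: 0.352
grasp_force: 0.0
t: 31.63
eef_pos: [0.4656, -0.0038, 0.432]
tool_rot: [-0.001, 0.726, 0.688, 0.001]
contact_force: [0.6, 1.0, -0.7]
gripper_width: 0.352
grasp_force: 0.0
top lid plane [-0.0013 -0.0014  0.0606] [ 0.4512 -0.2155  0.0598]
0.12 339 0.0391
0.204 339 0.0391
scene lid plane [0.0036 0.0002 0.0606] [ 0.4517 -0.2163  0.06  ]
0.12 283 0.0397
0.204 164 0.0389
t 31.73 grasp [ 0.4652 -0.0102  0.277 ] ang -3.5 q7 -0.09 | shift mm [-205.8   -2.7  -23. ] turn 0.22 w 30.0 F [ 0.5 -0.6  0.8] gf 0.0
```

View pics/fin.png

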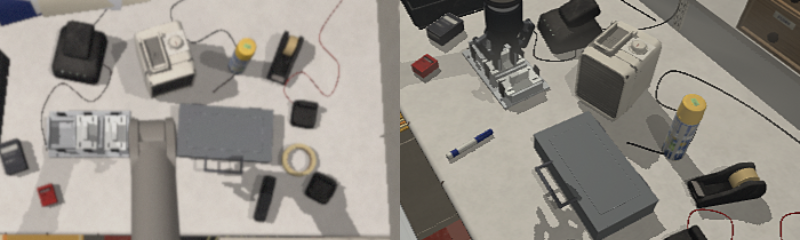

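The picture shows the lid flat and shut at (225,132) in the left half, both covers seated at (90,132) and (117,132), and the other things where they were.

```bash
python3 -c "
from station import bot
print(bot.hand_in())"
```

```text
the job is handed in; nothing more can be done
None
```

I opened the case, pressed both covers it held into bays 1 and 2 until they lay flat with their hooks upright, shut the lid again, left the other things alone, and handed the job in at about 32 s (its verdict was not shown).

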